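# Put the desk's stamps back in their caddy

### The arm

A 7-joint arm with a two-finger parallel gripper is mounted at the origin on the work surface. World frame = base frame: x ahead of the robot, y to its left, z up, the work surface at z = 0. Lengths are in mm, angles in rad, forces in N, time in s.
With the tool pointing down it reaches from about 350 to 900 mm from the base axis. Payload 7.2 kg.
Tool frame: the origin (TCP) lies on the mounting face of the last link; the fingertips stand 173 mm ahead of it and the grasp point (between the pads) lies 155 mm ahead of it; z points along the fingers, y is the direction in which the jaws open and shut (so a half turn about z gives the same grasp; the last joint's range is limited). The gripper opens to 85 mm and grips with 20 to 120 N. Pads are 22 mm wide; open, the fingers measure 114 mm over their backs; the gripper's body (76 mm by 85 mm) begins 54 mm behind the grasp point. The pads swing forward as they close: fully open they stand 13 mm farther back than shut.
Start: joints at [-1.179, 0.411, -0.013, 1.596, 0.006, 1.134, -0.082], TCP at [277.363, 560.082, 404.697] pointing down, gripper open.
Joint ranges: [-2.95, 2.95], [-0.29, 1.99], [-1.47, 1.44], [0.14, 2.54], [-1.03, 4.17], [0.13, 1.85], [-2.86, 2.86]. Speed limits (rad/s): [2.39, 2.39, 3.01, 3.01, 3.14, 3.14, 3.14].

### API

Orientations are given as a rotation vector (axis times angle).
In Python, from cell import arm gives the robot as it stands. The module is installed in compiled form; this text tells all that it offers. Calls block until the motion is done:
- arm.goto(position, orientation): joint-space move of the TCP to a pose.
- arm.movel(position, ori=None, vel=150): straight line of the TCP; ori=None keeps the orientation; vel is the mean speed in mm/s.
- arm.goto_joints(angles): joint-space move.
- arm.command_gripper(opening, grip_force=None): finger opening in mm; grip_force is the grip in N (None keeps the last); returns when the fingers have stopped.
- arm.pause(seconds).
- arm.solve_ik(position, orientation): joint angles nearest the present ones, or None.
- arm.grab_frame(name): name is "scene" or "top" or "wrist"; returns a dict with "pixels" (480x640x3 uint8, red, green, blue), "fx", "fy", "cx", "cy" (pixels), "extrinsics" (4x4, takes a point from camera to world coordinates). Camera axes: x right, y down, z forward; pixel columns grow to the right and rows downward; lengths in mm; the calibration is good to about 2 mm. A picture is of the moment at which its call begins. There is no depth.
A pose or a line that the arm cannot do raises arm.MotionError and nothing moves.
- arm.hand_in(): hands the job in, once; it reports no verdict.
Readings, each from a call of its own:
- arm.read_t(): time.
- arm.read_joints(): joint angles.
- arm.read_joint_vel(): joint speeds.
- arm.read_tau(): joint torques, N m.
- arm.read_tcp_pos(): TCP position.
- arm.read_tcp_rot(): TCP orientation.
- arm.read_contact_force(): force on the tool from outside, world axes, zero at the start.
- arm.read_moment(): the same for the moment, N m.
- arm.read_opening(): finger opening in mm.
Only numpy, scipy, OpenCV 4.12 (cv2) and the standard library are available. Lean on these libraries where they do the work, as an engineer would, in place of code of your own. Each camera call takes 0.05 s, during which the arm holds its last target. There are 200 camera calls.

### The job

Put the four black-bodied stamps away in the caddy, each standing upright on the floor of the bay that has the colour of its handle. Set them down, do not drop them, and leave the two white-bodied stamps, which belong to another desk, standing where they are.

Things in the scene. Friction and masses are not known exactly. Their poses are not given: they have to be found in the camera images.
- stamp_red_mid (a point): self-inking office stamp with a BLACK body and a red handle, standing upright, loose, about 0.11 kg, 86 mm tall. Body: 48 mm (its x) by 36 mm (its y) and 22 mm tall at the foot, then 42 by 31 mm up to 44 mm. Handle: an upright rounded block 24 mm (x) by 30 mm (y), from 44 to 86 mm above the underside. Point: on the stamp's vertical axis, 43 mm above its underside (half-way up); z up.
- stamp_blue_mid (a point): self-inking office stamp with a BLACK body and a blue handle, standing upright, loose, about 0.11 kg, 86 mm tall. Body: 48 mm (its x) by 36 mm (its y) and 22 mm tall at the foot, then 42 by 31 mm up to 44 mm. Handle: an upright rounded block 24 mm (x) by 30 mm (y), from 44 to 86 mm above the underside. Point: on the stamp's vertical axis, 43 mm above its underside (half-way up); z up.
- stamp_green_mid (a point): self-inking office stamp with a BLACK body and a green handle, standing upright, loose, about 0.11 kg, 86 mm tall. Body: 48 mm (its x) by 36 mm (its y) and 22 mm tall at the foot, then 42 by 31 mm up to 44 mm. Handle: an upright rounded block 24 mm (x) by 30 mm (y), from 44 to 86 mm above the underside. Point: on the stamp's vertical axis, 43 mm above its underside (half-way up); z up.
- stamp_yellow_mid (a point): self-inking office stamp with a BLACK body and a yellow handle, standing upright, loose, about 0.11 kg, 86 mm tall. Body: 48 mm (its x) by 36 mm (its y) and 22 mm tall at the foot, then 42 by 31 mm up to 44 mm. Handle: an upright rounded block 24 mm (x) by 30 mm (y), from 44 to 86 mm above the underside. Point: on the stamp's vertical axis, 43 mm above its underside (half-way up); z up.
- white_red_mid (a point): look-alike: the same stamp with a WHITE body and a red handle; it belongs to another desk and stays where it stands. Same sizes and same point as the black-bodied stamps.
- white_blue_mid (a point): look-alike: the same stamp with a WHITE body and a blue handle; it belongs to another desk and stays where it stands. Same sizes and same point as the black-bodied stamps.
- bay_red: red bay of the stamp caddy: fixed open tray, 80 (x) by 64 mm (y) outside, 18 mm tall, walls and floor 3 mm thick. Origin: centre of its underside, 8 mm above the desk. The four bays form a row along y at 66 mm pitch, colours in any order, in a fixed grey carrier 92 by 280 mm with end plates 30 mm high.
- bay_blue: blue bay of the stamp caddy: fixed open tray, 80 (x) by 64 mm (y) outside, 18 mm tall, walls and floor 3 mm thick. Origin: centre of its underside, 8 mm above the desk. The four bays form a row along y at 66 mm pitch, colours in any order, in a fixed grey carrier 92 by 280 mm with end plates 30 mm high.
- bay_green: green bay of the stamp caddy: fixed open tray, 80 (x) by 64 mm (y) outside, 18 mm tall, walls and floor 3 mm thick. Origin: centre of its underside, 8 mm above the desk. The four bays form a row along y at 66 mm pitch, colours in any order, in a fixed grey carrier 92 by 280 mm with end plates 30 mm high.
- bay_yellow: yellow bay of the stamp caddy: fixed open tray, 80 (x) by 64 mm (y) outside, 18 mm tall, walls and floor 3 mm thick. Origin: centre of its underside, 8 mm above the desk. The four bays form a row along y at 66 mm pitch, colours in any order, in a fixed grey carrier 92 by 280 mm with end plates 30 mm high. Mug, stapler and tape roll stand well beyond the row; not part of the job.

How it is judged (in metres and radians):
At the end, for the whole second after the job is handed in: Each black-bodied stamp stands in the bay of its handle's colour: within 16 mm (bay's x) and 14 mm (bay's y) of the bay's centre, flat on its floor (height within 4 mm), tilted less than 0.1 rad, at rest and released; both white-bodied stamps are upright and within 20 mm of where they started (x of stamp_red_mid in the frame of bay_red between -0.016 and 0.016 m and y of stamp_red_mid in the frame of bay_red between -0.014 and 0.014 m and z of stamp_red_mid in the frame of bay_red between 0.042 and 0.05 m and angle between each of stamp_red_mid, stamp_blue_mid, stamp_green_mid, stamp_yellow_mid, white_red_mid, white_blue_mid's own z axis and vertical below 0.1 rad and linear speed of each of stamp_red, stamp_blue, stamp_green, stamp_yellow below 0.02 m/s and angular speed of each of stamp_red, stamp_blue, stamp_green, stamp_yellow below 0.2 rad/s and x of stamp_blue_mid in the frame of bay_blue between -0.016 and 0.016 m and y of stamp_blue_mid in the frame of bay_blue between -0.014 and 0.014 m and z of stamp_blue_mid in the frame of bay_blue between 0.042 and 0.05 m and x of stamp_green_mid in the frame of bay_green between -0.016 and 0.016 m and y of stamp_green_mid in the frame of bay_green between -0.014 and 0.014 m and z of stamp_green_mid in the frame of bay_green between 0.042 and 0.05 m and x of stamp_yellow_mid in the frame of bay_yellow between -0.016 and 0.016 m and y of stamp_yellow_mid in the frame of bay_yellow between -0.014 and 0.014 m and z of stamp_yellow_mid in the frame of bay_yellow between 0.042 and 0.05 m and distance of each of white_red_mid, white_blue_mid from where it was at the start of the episode below 0.02 m); the robot touches nothing.
It fails at once if a black-bodied stamp is dropped (falls free of the fingers at over 0.7 m/s) ((linear speed of stamp_red above 0.7 m/s and contact force between the fingers and stamp_red below 0.05 N) or (linear speed of stamp_blue above 0.7 m/s and contact force between the fingers and stamp_blue below 0.05 N) or (linear speed of stamp_green above 0.7 m/s and contact force between the fingers and stamp_green below 0.05 N) or (linear speed of stamp_yellow above 0.7 m/s and contact force between the fingers and stamp_yellow below 0.05 N)).
It fails at once if the white-bodied red stamp is moved more than 20 mm (distance of white_red_mid from where it was at the start of the episode above 0.02 m).
It fails at once if the white-bodied blue stamp is moved more than 20 mm (distance of white_blue_mid from where it was at the start of the episode above 0.02 m).
It also fails if it takes over 104 s, if anything falls off the work surface, if the arm or the gripper's body presses on something with over 40 N, if the wrist force passes 120 N, or if a joint passes its speed limit or range.

## Working session

There is one attempt and no reset: what is moved stays moved. The work goes in short steps, each a Python script; the robot and the scene stay as the last script left them, time stands still between calls to the robot, and variables do not carry over. Pictures are saved under pics/ and viewed, about 12 in all and at most 16, crops included, and the job is handed in when it is done.

```bash
mkdir -p pics; cat > h.py <<'E'
import numpy as np, cv2
from cell import arm
def snap(n,f):
    d=arm.grab_frame(n); cv2.imwrite(f,cv2.cvtColor(d["pixels"],cv2.COLOR_RGB2BGR)); 
    np.savez(f[:-4]+".npz",K=[d["fx"],d["fy"],d["cx"],d["cy"]],T=d["extrinsics"]); return d
def ray(f,u,v,z):
    q=np.load(f[:-4]+".npz"); fx,fy,cx,cy=q["K"]; T=q["T"]
    d=T[:3,:3]@[(u-cx)/fx,(v-cy)/fy,1]; o=T[:3,3]; return (o+d*(z-o[2])/d[2])[:2]
E
python3 - <<'E'
from h import *
for n in("top","scene"):
    d=snap(n,f"pics/{n}0.png"); print(n,d["fx"],d["cx"],d["cy"],np.round(d["extrinsics"],3).tolist())
print(arm.read_t(),arm.read_tcp_rot())
E
```

```text
top 569.0983115760757 313.56746656035926 244.3481954393922 [[-0.012, -0.986, 0.167, 309.611], [-1.0, 0.016, 0.023, -10.468], [-0.025, -0.167, -0.986, 1071.488], [0.0, 0.0, 0.0, 1.0]]
scene 534.6067096351319 322.6309897875784 237.97321022128892 [[0.493, 0.531, -0.689, 1233.362], [0.87, -0.301, 0.391, -419.843], [0.0, -0.792, -0.611, 715.532], [0.0, 0.0, 0.0, 1.0]]
0.1 [-7.15839828e-01 -3.05872981e+00  2.23482347e-03]
```

View pics/top0.png

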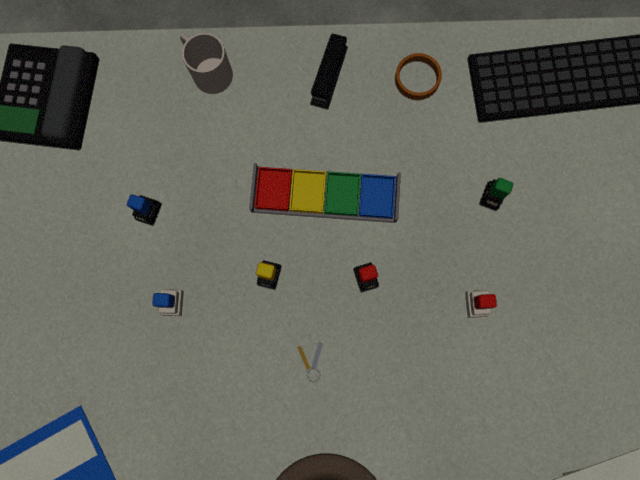

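View pics/scene0.png

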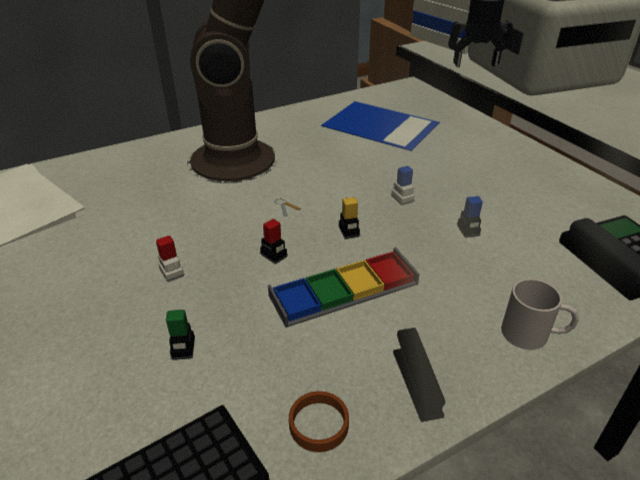

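Top view: black stamps blue (140,205), yellow (267,272), red (367,276), green (497,192). White ones: blue (168,301), red (481,302). The bays at v≈192 run red, yellow, green, blue from left to right. I'll enlarge it to read off positions and yaws.

```bash
python3 - <<'E'
from h import *
im=cv2.imread("pics/top0.png")
c=[(140,207),(267,274),(367,276),(497,192),(168,301),(481,302)]
t=[cv2.resize(im[v-25:v+25,u-25:u+25],None,fx=5.2,fy=5.2,interpolation=cv2.INTER_CUBIC) for u,v in c]
g=np.vstack([np.hstack(t[:3]),np.hstack(t[3:])]);g=cv2.convertScaleAbs(g,alpha=1.6,beta=20)
cv2.imwrite("pics/crop1.png",g)
f="pics/top0.png"
for n,u,v in[("blue",138,202),("yel",265,270),("red",369,272),("green",502,186),("wb",163,300),("wr",486,301)]: print(n,ray(f,u,v,80).round())
hsv=cv2.cvtColor(im,cv2.COLOR_BGR2HSV)
for n,u,v in[("R",274,188),("Y",309,190),("G",343,193),("B",378,196)]:
    m=(np.abs(hsv[...,0].astype(int)-int(hsv[v,u,0]))<8)&(hsv[...,1]>120)
    m[:160]=0;m[225:]=0;m[:,:248]=0;m[:,404:]=0
    ys,xs=np.nonzero(m);r=cv2.minAreaRect(np.c_[xs,ys].astype(np.float32)); print(n,r,ray(f,*r[0],20).round(1))
print(np.load("pics/top0.npz")["T"][:3,3])
for p in[(252,212),(396,220),(399,174),(256,165)]:print(ray(f,*p,38).round(1))
E
```

```text
blue [560. 328.]
yel [433.  98.]
red [427. -84.]
green [ 578. -325.]
wb [383. 277.]
wr [ 374. -284.]
R ((272.1827697753906, 188.806884765625), (34.04864501953125, 41.107513427734375), 4.763641834259033) [596.7  91.4]
Y ((307.1588134765625, 190.93528747558594), (34.36003112792969, 42.643253326416016), 4.39870548248291) [591.2  24.6]
G ((342.05328369140625, 193.25381469726562), (33.486114501953125, 41.53702926635742), 4.085616588592529) [585.5 -41.7]
B ((376.82305908203125, 195.65489196777344), (34.190765380859375, 42.30608367919922), 3.814074993133545) [ 579.6 -107.5]
[ 309.61093624  -10.46840927 1071.48766347]
[547.8 127.3]
[ 528.  -139.8]
[ 616.  -148.5]
[638.8 120.3]
```

View pics/crop1.png

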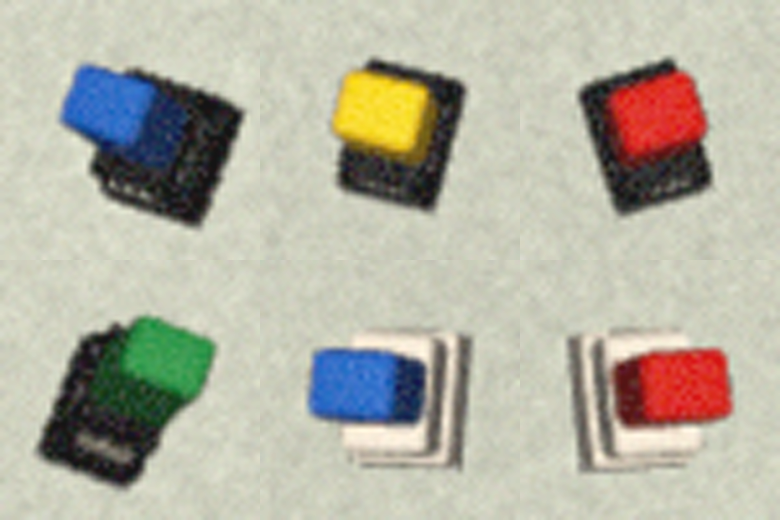

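Each handle's long side is the stamp's y axis. Reading the tiles, the yaws are about blue −0.30, yellow −0.27, red +0.35 and green −0.34. The bays' yaw is −0.086. I'll go above yellow and check it with the wrist camera.

```bash
cat >> h.py <<'E'
from scipy.spatial.transform import Rotation as R
f0="pics/top0.png"
S={"blue":((136.3,201.8),-.30),"yellow":((265.8,270.5),-.27),"red":((368.5,272.9),.35),"green":((504.1,185.8),-.34)}
P={k:(ray(f0,*v[0],86),v[1]) for k,v in S.items()}
B={"red":(596.7,91.4),"yellow":(591.2,24.6),"green":(585.5,-41.7),"blue":(579.6,-107.5)}; BY=-.086
def down(phi):
    y=np.array([np.cos(phi),np.sin(phi),0]);z=np.array([0,0,-1.]);return R.from_matrix(np.c_[np.cross(y,z),y,z]).as_rotvec()
def ori(p,phi):
    best=None
    for a in(phi,phi+np.pi):
        q=arm.solve_ik(p,down(a))
        if q is not None and (best is None or abs(q[6])<best[0]): best=(abs(q[6]),down(a),a)
    return best[1],best[2]
E
python3 - <<'E'
from h import *
for k,(p,y) in P.items():
    print(k,p.round(1),[None if (q:=arm.solve_ik([*p,223],down(y+d))) is None else np.round(q,2).tolist() for d in(0,np.pi)])
p,y=P["yellow"]
o,a=ori([*p,330],y); arm.goto([*p,330],o); print(a,arm.read_t())
snap("wrist","pics/wy.png"); print(np.load("pics/wy.npz")["T"].round(2).tolist())
E
```

```text
blue [559.1 329.2] [[-0.81, 0.66, 0.3, 1.71, -0.25, 0.82, -0.7], [-0.42, 0.66, -0.27, 1.68, 0.22, 0.84, 2.06]]
yellow [431.6  96.1] [[-0.66, 0.39, 0.41, 2.22, -0.28, 0.58, -0.32], [-0.22, 0.38, -0.13, 2.19, 0.09, 0.58, 2.46]]
red [424.8 -82.8] [[-0.42, 0.42, 0.62, 2.25, -0.44, 0.59, 0.87], [-0.81, 0.75, 1.25, 2.27, -0.99, 0.89, -1.69]]
green [ 576.6 -327. ] [[-0.12, 0.85, 0.89, 1.69, -0.77, 0.99, 0.72], [-0.18, 0.92, 1.03, 1.7, -0.9, 1.07, -2.33]]
-0.27 1.9
[[0.96, -0.25, -0.08, 452.8], [-0.26, -0.92, -0.3, 173.17], [0.0, 0.31, -0.95, 299.13], [0.0, 0.0, 0.0, 1.0]]
```

View pics/wy.png

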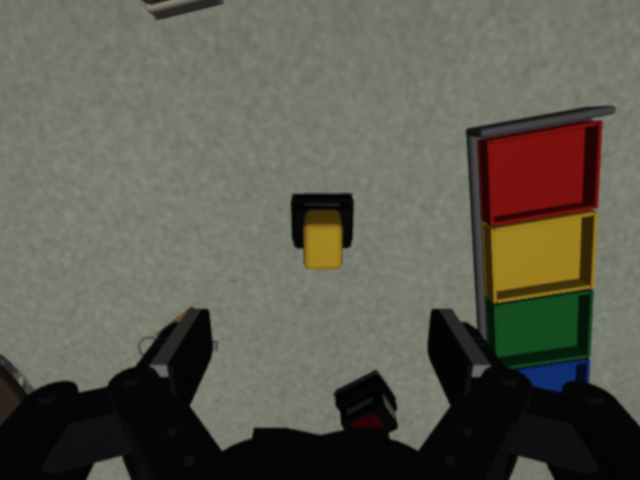

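The yellow stamp is square to the frame, so the yaw is right. Its handle spans u 303–343 and its far top edge is at v≈268. I'll check the position from that, then grasp and place it.

```bash
cat >> h.py <<'E'
G=224
def pick(k,p,y,look=False):
    o,a=ori([*p,330],y)
    arm.goto([*p,330],o); arm.command_gripper(56)
    arm.movel([*p,G],vel=150); arm.command_gripper(15,40); print(k,"open",arm.read_opening(),"t",arm.read_t())
    arm.movel([*p,345],vel=150)
def place(k,dz=13):
    b=B[k]; o,a=ori([*b,345],BY)
    arm.goto([*b,345],o); arm.movel([*b,G+30],vel=150); arm.movel([*b,G+dz],vel=40)
    z=arm.read_contact_force()[2]
    for i in range(8):
        if arm.read_contact_force()[2]-z>2.5: break
        arm.movel([*b,G+dz-1-i],vel=20)
        if dz-1-i<=9: break
    print("placed at dz",dz-1-i,"F",arm.read_contact_force(),"open",arm.read_opening())
    arm.command_gripper(56); arm.movel([*b,345],vel=200); print("t",arm.read_t())
E
python3 - <<'E'
from h import *
p,y=P["yellow"]; f="pics/wy.png"
e=ray(f,323,268,86); yax=np.array([-np.sin(y),np.cos(y)]); print("wrist est",e+15*yax,"top est",p, ray(f,323,210,86))
p=(p+e+15*yax)/2
pick("yellow",p,y); snap("wrist","pics/wy2.png")
E
```

```text
wrist est [435.98982736 102.55492842] top est [431.64919046  96.079577  ] [441.49757586 123.24370668]
yellow open 23.67864437389083 t 3.85
```

View pics/wy2.png

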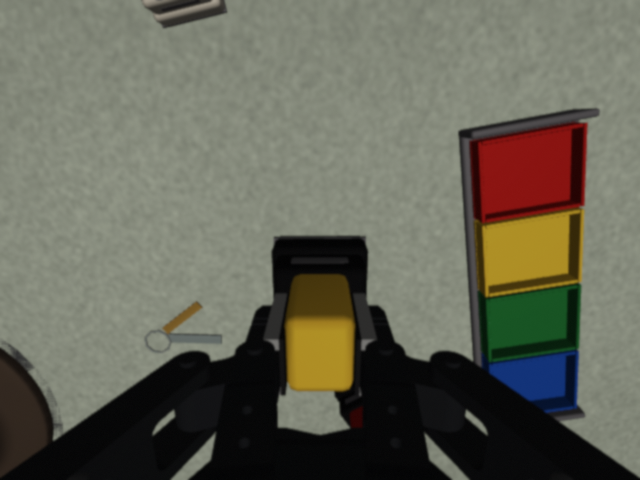

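The stamp is held upright. Its handle's lit top face spans about u 286–354, v 305–390. I'll check the in-hand offset and the bay centre from this picture too.

```bash
python3 - <<'E'
from h import *
f="pics/wy2.png"; t=arm.read_tcp_pos(); print(t, arm.read_contact_force())
for v in(305,390): print(ray(f,320,v,t[2]-224+86))
for c in([(471,138),(586,124),(585,206),(480,221)],[(477,222),(582,208),(580,282),(483,296)],[(480,297),(580,284),(578,346),(482,360)]): # rims z=26
    print(np.mean([ray(f,*q,26) for q in c],0))
E
```

```text
[433.38293526  99.27298139 344.10652308] [-0.01121509 -0.00297226 -0.06951731]
[439.44750016 120.22385838]
[430.74726974  88.69176451]
[598.25899868  92.90834849]
[591.83186101  27.75747143]
[585.00961287 -36.90453472]
```

Seen by the wrist camera, the stamp offset (about +4 mm y) and the bay offset (about +3 mm y) cancel, so I'll place at the nominal position.

```bash
python3 - <<'E'
from h import *
place("yellow"); snap("wrist","pics/wy3.png")
E
```

```text
placed at dz 10 F [-2.60681489 -0.64913376  6.78895478] open 23.543250884671455
t 8.5417
```

View pics/wy3.png

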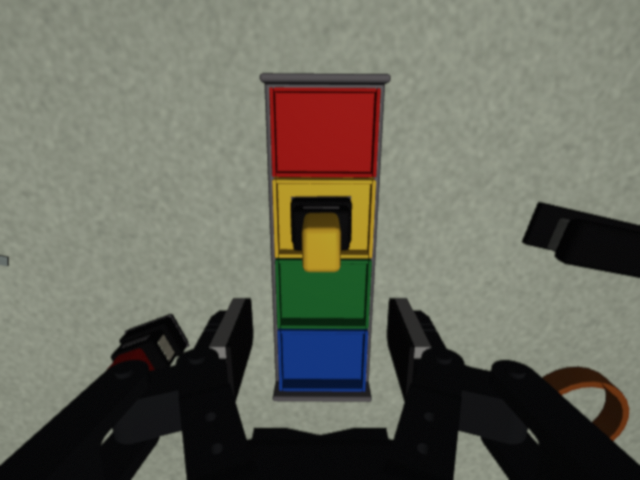

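Yellow stands centred in its bay: foot u 292–352, bay u 273–376. Next I'll look from above at the other three and view them as one montage.

```bash
python3 - <<'E'
from h import *
t=[]
for k in("blue","red","green"):
    p,y=P[k]; o,a=ori([*p,345],y); arm.goto([*p,345],o); snap("wrist",f"pics/w_{k}.png")
    t.append(cv2.resize(cv2.imread(f"pics/w_{k}.png")[170:300,260:390],None,fx=2,fy=2,interpolation=cv2.INTER_CUBIC)); print(k,a,arm.read_t())
cv2.imwrite("pics/m.png",cv2.convertScaleAbs(np.hstack(t),alpha=1.5,beta=15))
E
```

```text
blue -0.3 9.8167
red 0.35 11.4583
green -0.34 12.6167
```

View pics/m.png

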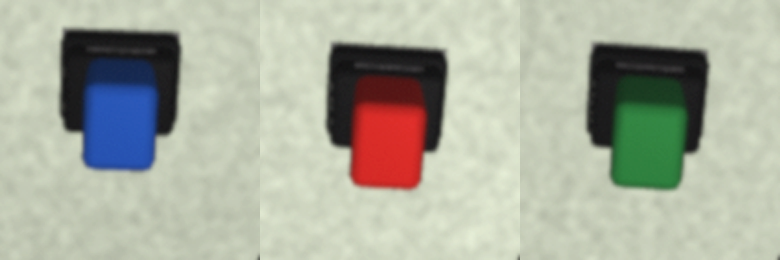

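Handle top-face centres in the full image: blue (320,233), red (324,243), green (324,244). All three are aligned within about 3°. I'll average the top and wrist estimates and carry on with green, since the arm is already there.

```bash
cat >> h.py <<'E'
W={"blue":(319.8,233),"red":(324,243),"green":(324,244)}
for k,w in W.items():
    e=ray(f"pics/w_{k}.png",*w,86); W[k]=(e,P[k][0],(e+P[k][0])/2)
E
python3 - <<'E'
from h import *
for k in W: print(k,np.round(W[k],1).tolist())
k="green"; pick(k,W[k][2],P[k][1]); snap("wrist","pics/g_hold.png"); place(k); snap("wrist","pics/g_done.png")
a,b=[cv2.imread(f"pics/g_{s}.png") for s in("hold","done")]
cv2.imwrite("pics/g.png",np.hstack([cv2.resize(x,(400,300)) for x in(a,b)]))
E
```

```text
blue [[563.0, 335.3], [559.1, 329.2], [561.0, 332.2]]
red [[427.7, -79.6], [424.8, -82.8], [426.3, -81.2]]
green [[580.1, -324.9], [576.6, -327.0], [578.3, -326.0]]
green open 23.47892531327294 t 14.325
placed at dz 10 F [-3.94185452  1.46708067 10.27177957] open 23.341525677701455
t 19.3833
```

View pics/g.png

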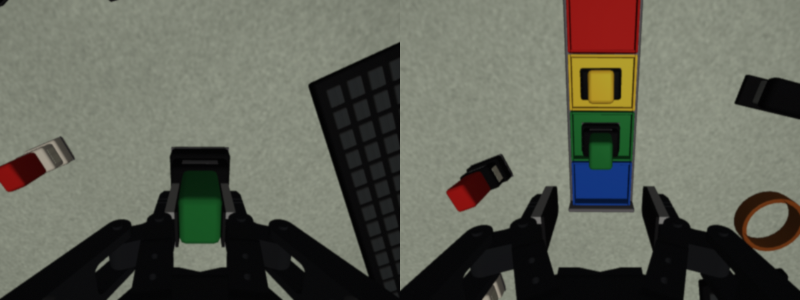

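Green stands in its bay. Red and blue next.

```bash
python3 - <<'E'
from h import *
for k in("red","blue"): 
    pick(k,W[k][2],P[k][1]); place(k); snap("wrist",f"pics/{k}_done.png")
arm.goto_joints([-1.179, 0.411, -0.013, 1.596, 0.006, 1.134, -0.082]); arm.pause(.5)
snap("top","pics/top1.png"); snap("scene","pics/scene1.png")
a=cv2.imread("pics/top1.png")[150:240,240:410]; b=cv2.imread("pics/scene1.png")[180:340,240:440]
cv2.imwrite("pics/end.png",np.hstack([cv2.resize(a,(425,225),interpolation=3)[:225],cv2.resize(b,(281,225),interpolation=3)]))
E
```

```text
red open 23.043675858936876 t 21.5917
placed at dz 10 F [-2.73395618  0.41092794  6.15187359] open 23.478469221148305
t 26.4583
blue open 23.536033280571804 t 28.9417
placed at dz 10 F [-2.20175255  0.94493787  9.79648033] open 23.55961430670184
t 34.4667
```

View pics/top1.png

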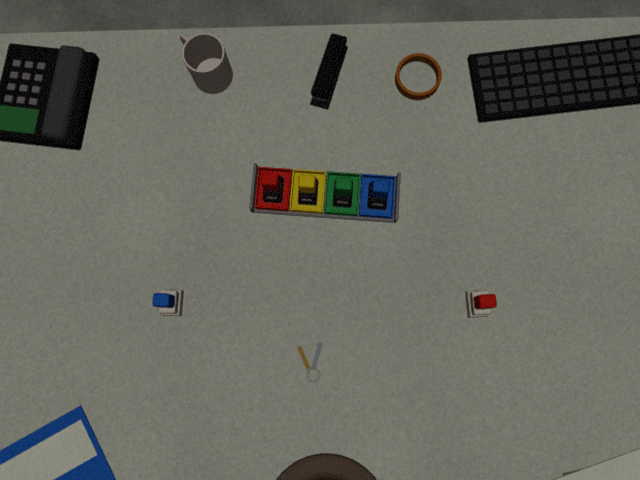

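View pics/end.png

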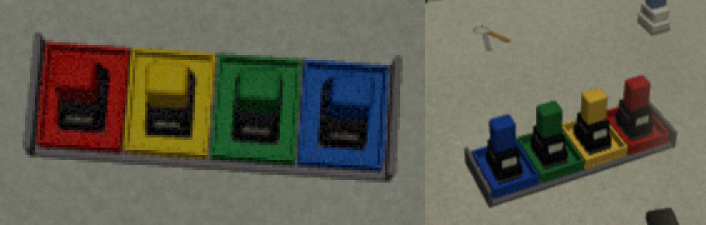

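View pics/blue_done.png

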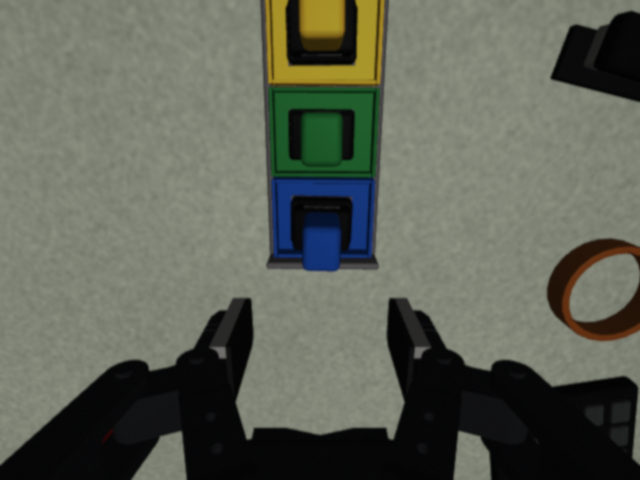

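All four stamps stand centred and upright in their own bays. The white ones are at the same pixels as before, (168,301) and (481,302). Handing in.

```bash
python3 -c "
from h import *
arm.hand_in(); print(arm.read_t(),arm.read_contact_force())"
```

```text
the job is handed in; nothing more can be done
the job is handed in; nothing more can be done
```

I put the four black-bodied stamps away one at a time, each gripped by its handle, lowered until it touched the bay floor, then released. I handed the job in after about 36 s of the 104 s allowed. `hand_in()` reports no verdict, so the result below rests on my own checks.

- **Stamps in bays:** the last top, scene and wrist pictures show all four upright in the bay of their handle's colour. By eye they are within about 5 mm of centre, and each landed at the expected floor height.
- **White stamps:** both are at the same pixels as at the start.
- **Forces:** readings after touchdown were 6–10 N. The arm was back at its start pose, clear of everything, before hand-in.
- **Disagreement:** the top and wrist cameras differed by 4–8 mm on stamp positions. I used the average of the two. For yellow, the bay centre showed a similar shift in the wrist view, so the offsets cancelled at placing.
- **Not read:** my last force and time reading came after hand-in and was refused.

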